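# Sweep the good gear wheels through the sorting gate

### The job

Using the fingertips, sweep the three black gear wheels across the deck of the sorting box, one at a time through the yellow gate, so that each drops into the slot behind it. Do not lift or carry any wheel: they are only pushed along the deck. Leave the orange off-colour wheel lying where it is, do not disturb the spray can, the pliers or the brown ring on the table, and finish with the hand clear of everything.

Things in the scene. Friction and masses are not known exactly. Their poses are not given: they have to be found in the camera images.
- sorter: Sorting box fixed on the table: aluminium block 300 x 300 mm, flat deck 66 mm above the table; origin at the centre of its underside, z up. Wheels are pushed towards its +y. Blue rim, 10 mm high, 6 mm thick, round the deck's edge. The wheels start fanned out on the deck's -y half, 75 to 105 mm from the point x = 0, y = 14 mm, with at least 3 mm between them
- gate (a point): Middle of the gate, at deck height, at the front (-y) face of the yellow wall. The wall crosses the deck, box y 64 to 70 mm, 18 mm high; the gate is its one opening, 46 mm wide; the way through is box +y. From the gate's edges two wings as high as the wall, 6 mm thick, flare at 45 degrees towards -y, to about box x +-51, y 39 mm. The slot's edge is 6 mm beyond this point
- slot (a point): Middle of the slot's mouth at deck height: an open black-lined well right behind the gate, 60 mm wide (box x) by 76 mm long (box y 70 to 146 mm), 62 mm deep. A wheel whose middle is pushed past the slot's edge tips and falls in by itself
- gear_a_center (a point): Black moulded plastic gear wheel lying flat on the deck of the sorting box, a disc 36 mm across its teeth (behaves as a plain round edge) and 14 mm thick, about 20 g, slides freely. This point is its centre, half-way up (7 mm above the deck when flat), on its axis
- gear_b_center (a point): Black moulded plastic gear wheel lying flat on the deck of the sorting box, a disc 36 mm across its teeth (behaves as a plain round edge) and 14 mm thick, about 20 g, slides freely. This point is its centre, half-way up (7 mm above the deck when flat), on its axis
- gear_c_center (a point): Black moulded plastic gear wheel lying flat on the deck of the sorting box, a disc 36 mm across its teeth (behaves as a plain round edge) and 14 mm thick, about 20 g, slides freely. This point is its centre, half-way up (7 mm above the deck when flat), on its axis
- gear_odd_center (a point): Orange (off-colour, to be left alone) moulded plastic gear wheel lying flat on the deck of the sorting box, a disc 36 mm across its teeth (behaves as a plain round edge) and 14 mm thick, about 20 g, slides freely. This point is its centre, half-way up (7 mm above the deck when flat), on its axis
- spray_center (a point): Spray can with yellow label and narrow red cap standing on the table, 56 mm diameter, 150 mm tall; this point is its centre. Not to be disturbed
- cage_center (a point): Brown plastic ring lying on the table, 62 mm diameter, 26 mm high; this point is its centre. Not to be disturbed
- pliers_center (a point): Small pliers with blue handles lying on the table, about 150 mm long along their x, 65 mm wide, 14 mm high; this point is at their pivot. Not to be disturbed

How it is judged (in metres and radians):
On the way, in this order (a step that is already met when the one before it is completed fails the run):
1. one black wheel, alone, has gone into the slot (((z of gear_a_center in the frame of sorter between 0 and 0.054 m and x of gear_a_center in the frame of sorter between -0.03 and 0.03 m and y of gear_a_center in the frame of sorter between 0.07 and 0.146 m) or (z of gear_b_center in the frame of sorter between 0 and 0.054 m and x of gear_b_center in the frame of sorter between -0.03 and 0.03 m and y of gear_b_center in the frame of sorter between 0.07 and 0.146 m) or (z of gear_c_center in the frame of sorter between 0 and 0.054 m and x of gear_c_center in the frame of sorter between -0.03 and 0.03 m and y of gear_c_center in the frame of sorter between 0.07 and 0.146 m))), for 0.1 s.
2. a second black wheel has gone into the slot ((((z of gear_a_center in the frame of sorter between 0 and 0.054 m and x of gear_a_center in the frame of sorter between -0.03 and 0.03 m and y of gear_a_center in the frame of sorter between 0.07 and 0.146 m) and (z of gear_b_center in the frame of sorter between 0 and 0.054 m and x of gear_b_center in the frame of sorter between -0.03 and 0.03 m and y of gear_b_center in the frame of sorter between 0.07 and 0.146 m)) or ((z of gear_a_center in the frame of sorter between 0 and 0.054 m and x of gear_a_center in the frame of sorter between -0.03 and 0.03 m and y of gear_a_center in the frame of sorter between 0.07 and 0.146 m) and (z of gear_c_center in the frame of sorter between 0 and 0.054 m and x of gear_c_center in the frame of sorter between -0.03 and 0.03 m and y of gear_c_center in the frame of sorter between 0.07 and 0.146 m)) or ((z of gear_b_center in the frame of sorter between 0 and 0.054 m and x of gear_b_center in the frame of sorter between -0.03 and 0.03 m and y of gear_b_center in the frame of sorter between 0.07 and 0.146 m) and (z of gear_c_center in the frame of sorter between 0 and 0.054 m and x of gear_c_center in the frame of sorter between -0.03 and 0.03 m and y of gear_c_center in the frame of sorter between 0.07 and 0.146 m)))), for 0.1 s.
3. the third black wheel has gone into the slot (z of gear_a_center in the frame of sorter between 0 and 0.054 m and x of gear_a_center in the frame of sorter between -0.03 and 0.03 m and y of gear_a_center in the frame of sorter between 0.07 and 0.146 m and z of gear_b_center in the frame of sorter between 0 and 0.054 m and x of gear_b_center in the frame of sorter between -0.03 and 0.03 m and y of gear_b_center in the frame of sorter between 0.07 and 0.146 m and z of gear_c_center in the frame of sorter between 0 and 0.054 m and x of gear_c_center in the frame of sorter between -0.03 and 0.03 m and y of gear_c_center in the frame of sorter between 0.07 and 0.146 m), for 0.1 s.
At the end, for the whole second after the job is handed in: The three black wheels lie in the slot, their centres at least 12 mm below the deck; the orange wheel lies flat on the deck within 20 mm of where it began; spray can, ring and pliers are within 20 mm of where they began (all of step 3 and z of gear_odd_center in the frame of sorter between 0.069 and 0.077 m and distance of each of gear_odd_center, spray_center, cage_center, pliers_center from where it was at the start of the episode below 0.02 m); the robot touches nothing.
It fails at once if a wheel was lifted off the deck (its centre more than 15 mm above its height when lying flat) (z of any of gear_a_center, gear_b_center, gear_c_center, gear_odd_center in the frame of sorter above 0.088 m).
It fails at once if the orange wheel was moved more than 20 mm (distance of gear_odd_center from where it was at the start of the episode above 0.02 m).
It fails at once if the spray can, ring or pliers were moved more than 20 mm (distance of any of spray_center, cage_center, pliers_center from where it was at the start of the episode above 0.02 m).
It also fails if it takes over 70 s, if anything falls off the work surface, if the arm or the gripper's body presses on something with over 40 N, if the wrist force passes 120 N, or if a joint passes its speed limit or range.

### The arm

A 6-joint arm with a two-finger parallel gripper is mounted at the origin on the work surface. World frame = base frame: x ahead of the robot, y to its left, z up, the work surface at z = 0. Lengths are in mm, angles in rad, forces in N, time in s.
With the tool pointing down it reaches from about 275 to 750 mm from the base axis. Payload 10.2 kg.
Tool frame: the origin (TCP) lies at the very end of the fingers, on their centre line; the grasp point (between the pads) lies 19 mm behind it; y points along the fingers, x is the direction in which the jaws open and shut, and the axes are right-handed (so a half turn about y gives the same grasp; the last joint's range is limited). The gripper opens to 85 mm and grips with 20 to 120 N. Pads are 22 mm wide; open, the fingers measure 114 mm over their backs; the gripper's body (76 mm by 85 mm) begins 54 mm behind the grasp point. The pads swing forward as they close: fully open they stand 13 mm farther back than shut.
Start: joints at [-1.506, 0.313, 1.498, -0, 1.331, -0.223], TCP at [149.005, -503.417, 231.294] pointing down, gripper open.
Joint ranges: [-2.94, 2.94], [-0.97, 2.17], [0.19, 2.56], [-1.23, 4.37], [0.02, 3.11], [-2.88, 2.88]. Speed limits (rad/s): [2.39, 2.39, 3.01, 3.14, 3.14, 3.14].

### API

Orientations are given as a unit quaternion [w, x, y, z].
In Python, from rig import telemetry, imaging, ctrl gives the robot as it stands.
- The arm moves only by the shell command python3 -m handwheel 'ROWS' [FORCE]. ROWS is JSON, a list of rows, each an object with "delta_pos": the shift along the tool's x, y, z in cm, a list of three; "twist": the turn, a rotation vector about the tool's x, y, z in rad, a list of three; "jaw": the opening, from 0 (shut) to 1 (fully open). A call has exactly 10 rows; each row is the pose to reach, as a shift and turn from the pose commanded when the call began, along the tool's axes at that moment; what a row does not reach only later rows make up. A row lasts 1/12 s, in which the tool goes at most 41.7 mm and 7.16 degrees, less where a joint would pass 70% of its speed; a pose out of reach is approached as far as the arm can. A call with a gripper value outside its range is refused whole. The fingers move at their own pace and stop on an object; FORCE is the grip in N (left out, the last holds). Time passes only in rows, so rows that repeat a pose let the fingers close, or fill a call up. It gives the time, the measured TCP pose, the force and the opening at its end, in the units of the state.
- telemetry.sense(): the state, without advancing time (a new reading comes with each control period).
- imaging.capture(name): name is "scene" or "side" or "wrist"; returns a dict with "frame" (384x512x3 uint8, red, green, blue), "z_map" (384x512 float32, mm along the optical axis (not along the pixel's ray), 0 where there is no reading), "fx", "fy", "cx", "cy" (pixels), "D" ([k1, k2, p1, p2, k3] as OpenCV has them; the pictures are not rectified), "rvec" (rotation vector, rad) and "tvec" (3), from world to camera coordinates, as OpenCV has them. Camera axes: x right, y down, z forward; pixel columns grow to the right and rows downward; lengths in mm; the calibration is good to about 2 mm. A picture is of the moment at which its call begins.
- ctrl.finish_job(): hands the job in, once; it reports no verdict.
The state is a dict: "time_s": time; "joints": joint angles; "dq": joint speeds; "tau": joint torques, N m; "eef_pos": TCP position; "ee_rot": TCP orientation; "force": force on the tool from outside, world axes, zero at the start; "wrist_torque": the same for the moment, N m; "grip_width": opening from 0.0 (shut) to 1.0 (fully open).
Only numpy, scipy, OpenCV 4.12 (cv2) and the standard library are available. Lean on these libraries where they do the work, as an engineer would, in place of code of your own. Each camera call takes 0.05 s, during which the arm holds its last target.

## Working session

There is one attempt and no reset: what is moved stays moved. The work goes in short steps, Python scripts to look and compute and a shell command to move; the robot and the scene stay as the last step left them, time stands still between calls to the robot, and variables do not carry over. Pictures are saved under pics/ and viewed, and the job is handed in when it is done.

```bash
mkdir -p pics; ls; python3 - <<'E'
from rig import telemetry, imaging, ctrl
import cv2, numpy as np
print(telemetry.sense())
for n in ("scene","side","wrist"):
    c=imaging.capture(n); cv2.imwrite(f"pics/{n}0.png",c["frame"][:,:,::-1]); np.savez(f"{n}0.npz",**c)
    print(n,c["fx"],c["cx"],c["cy"],c["D"],c["rvec"],c["tvec"])
E
```

```text
pics
{'time_s': 0.0, 'joints': array([-1.50642426e+00,  3.13469542e-01,  1.49843814e+00,  1.60516190e-05,
        1.33096652e+00, -2.23365803e-01]), 'dq': array([-0.00134759, -0.00104947,  0.00078674,  0.00097909,  0.00062505,
        0.00020217]), 'tau': array([ 1.54357080e-03, -4.12262714e+01, -2.59740901e+01, -9.70981068e-05,
        4.14212045e-03, -1.28632571e-06]), 'eef_pos': array([ 148.97963654, -503.16016901,  230.72466937]), 'ee_rot': array([ 0.56686839, -0.5661716 ,  0.42343851, -0.42285904]), 'force': array([-1.00341077,  0.74963906, -0.20526997]), 'wrist_torque': array([-0.01734714, -0.01486107,  0.04111263]), 'grip_width': 1.000659737776547}
scene 458.6475782000694 256.4493587083543 189.7101089543274 [-0.09027573  0.          0.          0.          0.        ] [ 2.12515832  0.65628151 -0.30660154] [-430.9106289  -104.22285792 1468.93270497]
side 447.4828117809918 258.80268538261316 183.49700825708493 [-0.17936214  0.          0.          0.          0.        ] [ 0.14073107 -2.82237037  1.32650163] [ 529.44431008   87.81834601 1136.22658256]
wrist 293.2191007394844 250.94136791615026 187.5061244388854 [-0.00909474  0.          0.          0.          0.        ] [-2.31238103  1.72717256  0.26656978] [-525.11091043  -38.40058796  378.68368645]
```

View pics/scene0.png

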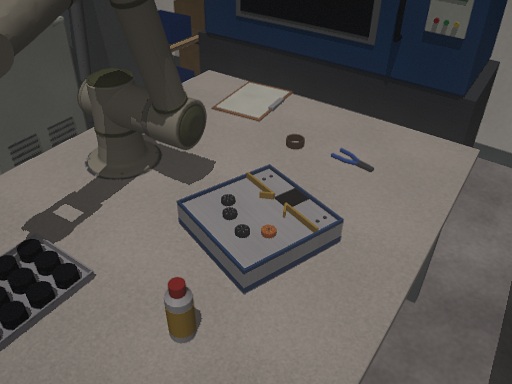

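View pics/side0.png

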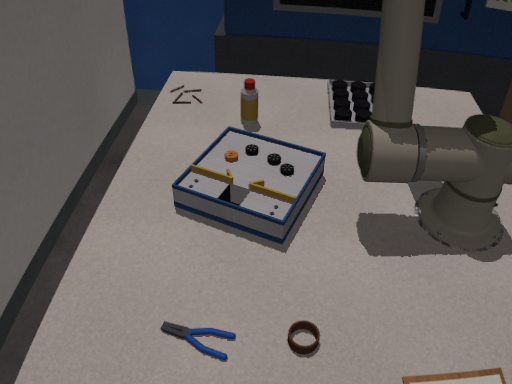

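View pics/wrist0.png

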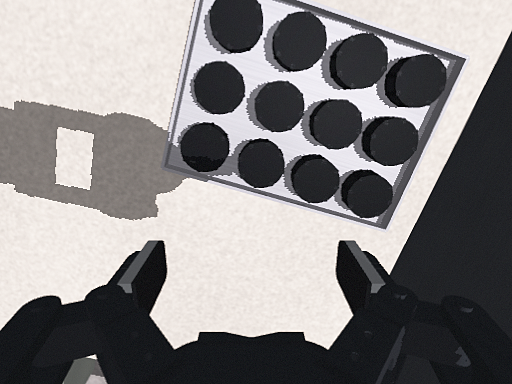

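The scene picture shows the box at about (260,225). The black wheels are at (228,200), (230,213) and (242,231), and the orange wheel is at (268,231). The gate is near (276,203), with the slot behind it at (292,196). Next I'll build a height map from both depth views and fit the box.

```bash
cat > h.py <<'E'
import cv2, numpy as np
def world(c):
    K=np.array([[c["fx"],0,c["cx"]],[0,c["fy"],c["cy"]],[0,0,1]],float)
    h,w=c["z_map"].shape
    u,v=np.meshgrid(np.arange(w),np.arange(h))
    p=cv2.undistortPoints(np.stack([u.ravel(),v.ravel()],1).astype(float)[:,None],K,np.asarray(c["D"],float))[:,0]
    z=np.asarray(c["z_map"],float).ravel()
    P=np.c_[p*z[:,None],z]
    R=cv2.Rodrigues(np.asarray(c["rvec"],float))[0]
    X=(P-np.asarray(c["tvec"],float).ravel())@R
    X[z<=0]=np.nan
    return X.reshape(h,w,3)
E
python3 - <<'E'
import numpy as np,cv2
from h import *
from scipy.optimize import least_squares
for n in("scene","side"):
    c=np.load(n+"0.npz"); X=world(c); f=c["frame"]; hsv=cv2.cvtColor(f,cv2.COLOR_RGB2HSV)
    Z=X[...,2]
    deck=(Z>50)&(Z<74)&(hsv[...,1]<60)&(hsv[...,2]>90)
    # biggest comp
    def comp(m):
        k,l,s,_=cv2.connectedComponentsWithStats(m.astype(np.uint8)); i=1+s[1:,4].argmax(); return l==i
    deck=comp(deck); 
    print(n,"deck",deck.sum(),np.nanmedian(Z[deck]))
    top=(Z>60)&(Z<100)
    k,l,s,ce=cv2.connectedComponentsWithStats(top.astype(np.uint8))
    i=l[deck][0] if 0 else np.bincount(l[deck]).argmax(); top=l==i
    P=X[top][:,:2].astype(np.float32); r=cv2.minAreaRect(P); print("rect",r,cv2.boxPoints(r).round().tolist())
    H=hsv
    ye=top&(H[...,0]>15)&(H[...,0]<32)&(H[...,1]>120); og=top&(H[...,0]<14)&(H[...,1]>150)&(H[...,2]>120)
    bk=top&(H[...,2]<60)&(H[...,1]<100)
    for nm,m in(("ye",ye),("og",og),("bk",bk)):
        k,l,s,ce=cv2.connectedComponentsWithStats(m.astype(np.uint8))
        for j in range(1,k):
            if s[j,4]>12: 
                q=X[l==j]; print(nm,s[j,4],ce[j].round(),np.nanmedian(q,0).round(1),((np.nanmin(q,0)+np.nanmax(q,0))/2).round(1), np.nanmax(q[:,2]).round(1))
for n in("scene","side"):
    c=np.load(n+"0.npz"); X=world(c); f=c["frame"]
    Z=X[...,2]
    img=f[130:300,160:360] if n=="scene" else f[120:240,160:340]
    cv2.imwrite(f"pics/{n}0c.png",cv2.resize(img,None,fx=4,fy=4,interpolation=cv2.INTER_CUBIC)[:,:,::-1])
E
```

```text
scene deck 5231 65.87755906895676
rect ((554.959716796875, -49.337310791015625), (304.7854919433594, 305.92913818359375), 69.90029907226562) [[359.0, -140.0], [646.0, -245.0], [751.0, 41.0], [464.0, 146.0]]
ye 230 [261. 188.] [523.8  30.4  79.3] [502.1  31.5  76.2] 87.4
ye 251 [299. 217.] [653.  -18.8  79.5] [656.8 -14.9  76.1] 86.2
og 65 [268. 230.] [ 619.4 -101.9   79.2] [ 617.7 -102.    79. ] 82.5
bk 194 [297. 190.] [586.4  87.6  69.3] [590.5  86.5  67.9] 75.7
bk 127 [212. 189.] [400.9 -49.   70.1] [406.9 -35.   71.8] 77.9
bk 13 [280. 195.] [560.1  47.6  62.5] [559.1  50.   62.5] 64.7
bk 125 [228. 200.] [470.7 -64.4  77.3] [467.  -60.6  73.6] 82.0
bk 331 [254. 247.] [ 655.5 -176.4   71. ] [ 552.7 -123.1   70. ] 76.5
bk 140 [230. 213.] [ 507.8 -104.9   77.7] [ 503.5 -101.    73.6] 82.3
bk 14 [338. 223.] [740.5  23.   71.1] [740.6  19.8  72.3] 75.7
bk 157 [242. 231.] [ 569.  -140.2   77.3] [ 566.6 -136.2   73.2] 82.8
side deck 3861 65.09392007057998
rect ((556.158447265625, -49.06694030761719), (307.8868103027344, 304.0436706542969), 70.0972671508789) [[361.0, -142.0], [647.0, -246.0], [752.0, 44.0], [466.0, 147.0]]
ye 307 [213. 173.] [650.3 -10.6  78.1] [656.6 -11.1  74.5] 85.8
ye 364 [270. 191.] [506.8  42.8  77.9] [498.3  37.7  74.9] 85.9
og 31 [233. 154.] [612.  -99.7  77.6] [612.9 -97.9  77.9] 81.3
bk 36 [213. 147.] [ 673.3 -145.6   65.6] [ 671.3 -144.7   66.4] 69.8
bk 108 [251. 150.] [ 565.  -124.6   76.9] [ 564.9 -132.    72.5] 81.5
bk 119 [274. 159.] [501.3 -90.5  76.9] [501.2 -94.9  72.8] 83.0
bk 120 [287. 169.] [465.1 -48.8  76.9] [464.8 -53.8  73.3] 82.1
bk 16 [185. 176.] [722.   -6.4  66.7] [724.2  -1.5  69.4] 74.7
bk 21 [309. 182.] [406.5 -20.4  63.2] [406.3 -19.8  64.3] 68.4
```

```bash
cat >> h.py <<'E'
YAW=np.deg2rad(-20.05); C0=np.array([555.5,-49.2])
RB=np.array([[np.cos(YAW),-np.sin(YAW)],[np.sin(YAW),np.cos(YAW)]])
def tobox(p): return (np.asarray(p)[...,:2]-C0)@RB
def toworld(p): return np.asarray(p)@RB.T+C0
def topdown(cs,s=2.0):
    # ortho color map in box frame, 2px/mm, y up
    im=np.zeros((640,640,3),np.uint8); zb=np.full((640,640),-1e9)
    for c in cs:
        X=world(c); b=tobox(X); px=(b[...,0]*s+320); py=(320-b[...,1]*s)
        ok=(X[...,2]>0)&(px>=3)&(px<636)&(py>=3)&(py<636)&(X[...,2]<100)
        for x,y,z,col in zip(px[ok].astype(int),py[ok].astype(int),X[...,2][ok],c["frame"][ok]):
            for dx in(-1,0,1):
              for dy in(-1,0,1):
                if z>zb[y+dy,x+dx]: zb[y+dy,x+dx]=z; im[y+dy,x+dx]=col
    return im
E
python3 - <<'E'
from h import *
cs=[np.load(n+"0.npz") for n in("scene","side")]
for c in cs:
    X=world(c);b=tobox(X);Z=X[...,2];H=cv2.cvtColor(c["frame"],cv2.COLOR_RGB2HSV)
    ye=(H[...,0]>15)&(H[...,0]<32)&(H[...,1]>120)&(Z>80)&(Z<90)&(np.abs(b).max(-1)<150)
    w=ye&(abs(b[...,0])>60); print("wall y",np.median(b[w][:,1]),"slope",np.polyfit(b[w][:,0],b[w][:,1],1))
    g=ye&(b[...,1]<60); print("wing x",b[g&(b[...,0]<0)].mean(0),b[g&(b[...,0]>0)].mean(0))
    m=(Z>75)&(Z<83)&(b[...,1]<30)&(np.abs(b).max(-1)<138)
    k,l,s,ce=cv2.connectedComponentsWithStats(m.astype(np.uint8))
    for j in range(1,k):
        if s[j,4]>20:
            q=b[l==j]; (x,y),r=cv2.minEnclosingCircle(q.astype(np.float32)); print(s[j,4],ce[j].round(),"mean",q.mean(0).round(1),"circ",round(x,1),round(y,1),round(r,1),c["frame"][l==j].mean(0).round())
    m=(abs(Z-66)<3); 
im=topdown(cs); cv2.imwrite("pics/td0.png",im[:,:,::-1])
E
```

```text
wall y 64.83421922978802 slope [-1.98679442e-02  6.17527753e+01]
wing x [-39.96101728  50.24404626] [50.09084319 31.72784222]
105 [227. 198.] mean [-79.6 -40.1] circ -82.1 -39.8 20.2 [49. 48. 48.]
111 [229. 212.] mean [-31.2 -65.9] circ -32.3 -64.9 19.4 [47. 46. 46.]
131 [242. 229.] mean [ 40.  -77.2] circ 40.2 -77.6 20.3 [48. 46. 47.]
129 [268. 229.] mean [ 77.3 -27.6] circ 76.1 -25.9 19.1 [126.  79.  51.]
wall y 69.21217533451726 slope [4.64353855e-03 6.89911137e+01]
wing x [-43.89820048  51.44565217] [41.3992356  51.81389449]
85 [251. 148.] mean [ 38.6 -72.6] circ 40.2 -74.8 20.4 [33. 32. 34.]
92 [230. 154.] mean [ 75.6 -23.1] circ 75.8 -23.0 19.9 [135.  85.  50.]
90 [273. 157.] mean [-33.1 -62.2] circ -31.7 -62.7 19.5 [34. 33. 34.]
96 [286. 168.] mean [-81.2 -35.2] circ -80.3 -36.4 18.6 [31. 30. 31.]
```

View pics/td0.png

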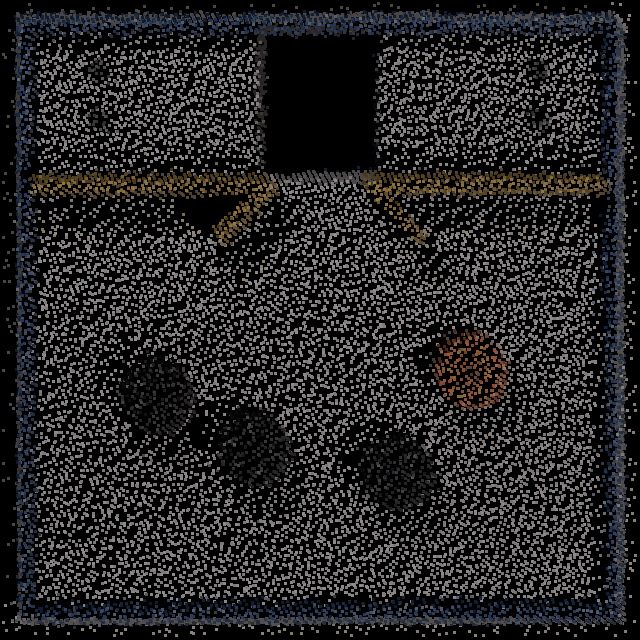

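The top-down map shows the box fit is good. In box coordinates, the black wheels sit at about A(-81,-38), B(-32,-64) and C(40,-75), with the orange one at (76,-25). I'll push with the fingers slightly apart so they cradle each wheel, taking B first, then C, then A.

```bash
cat >> h.py <<'E'
from scipy.spatial.transform import Rotation as Ro
def tool():
    from rig import telemetry
    s=telemetry.sense(); q=s["ee_rot"]; return np.array(s["eef_pos"]),Ro.from_quat([q[1],q[2],q[3],q[0]]).as_matrix(),s
def plan(pts,sign=None):
    """pts: (boxx,boxy,z,heading deg from box +y towards +x)"""
    p,R,s=tool(); b=tobox(p[:2]); print("t",round(s["time_s"],2),"tcp box",b.round(1),"z",p[2].round(1),"F",np.round(s["force"],1),"grip",round(s["grip_width"],3),"q6",round(s["joints"][5],2))
    for (x,y,z,h) in pts:
        w=toworld([x,y]); t=np.r_[w,z]
        a=np.deg2rad(h); d=RB@np.array([np.sin(a),np.cos(a)]); d=np.r_[d,0]
        best=None
        for sg in(1,-1):
            zc=sg*d; yc=np.array([0,0,-1.]); xc=np.cross(yc,zc)
            r=Ro.from_matrix(R.T@np.c_[xc,yc,zc]).as_rotvec()
            if (sign is None and (best is None or np.linalg.norm(r)<np.linalg.norm(best[0]))) or sg==sign: best=(r,sg)
        print((x,y,z,h),"cm",(R.T@(t-p)/10).round(2),"twist",best[0].round(3),"sign",best[1])
E
python3 - <<'E'
from h import *
print(tool()[1].round(2))
plan([(-41,-100,200,14),(-41,-100,70,14)])
plan([(-41,-100,200,14)],1)
plan([(-41,-100,200,14)],-1)
c=np.load("scene0.npz");X=world(c)
H=cv2.cvtColor(c["frame"],cv2.COLOR_RGB2HSV);print("spray",X[290,177],X[310,180])
E
```

```text
[[ 0.28 -0.    0.96]
 [-0.96  0.    0.28]
 [-0.   -1.    0.  ]]
t 0.15 tcp box [-226.2 -565.9] z 230.9 F [0.  0.2 0.6] grip 0.996 q6 -0.22
(-41, -100, 200, 14) cm [-26.4    3.12  42.62] twist [-0.001 -0.689 -0.001] sign 1
(-41, -100, 70, 14) cm [-26.39  16.12  42.62] twist [-0.001 -0.689 -0.001] sign 1
t 0.15 tcp box [-226.2 -565.9] z 230.9 F [0.  0.2 0.6] grip 0.996 q6 -0.22
(-41, -100, 200, 14) cm [-26.4    3.12  42.62] twist [-0.001 -0.689 -0.001] sign 1
t 0.15 tcp box [-226.2 -565.9] z 230.9 F [0.  0.2 0.6] grip 0.996 q6 -0.22
(-41, -100, 200, 14) cm [-26.4    3.12  42.62] twist [ 1.000e-03  2.453e+00 -1.000e-03] sign -1
spray [ 613.09311378 -408.4034595   149.42528092] [ 619.76144222 -413.82384053  102.36051443]
```

```bash
python3 -m handwheel '[{"delta_pos":[-2.6,0,4.2],"twist":[0,-0.1,0],"jaw":0.19},{"delta_pos":[-5.2,0,8.4],"twist":[0,-0.2,0],"jaw":0.19},{"delta_pos":[-7.4,0,11.9],"twist":[0,-0.3,0],"jaw":0.19},{"delta_pos":[-9.6,0,15.5],"twist":[0,-0.4,0],"jaw":0.19},{"delta_pos":[-11.8,0,19],"twist":[0,-0.5,0],"jaw":0.19},{"delta_pos":[-14,0,22.5],"twist":[0,-0.6,0],"jaw":0.19},{"delta_pos":[-16.2,0,26],"twist":[0,-0.689,0],"jaw":0.19},{"delta_pos":[-18.4,0,29.5],"twist":[0,-0.689,0],"jaw":0.19},{"delta_pos":[-20.6,0,33],"twist":[0,-0.689,0],"jaw":0.19},{"delta_pos":[-22,0.5,35.5],"twist":[0,-0.689,0],"jaw":0.19}]' 40
python3 - <<'E'
from h import *
plan([(-41,-100,180,14),(-41,-100,100,14)],1)
E
```

```text
time_s: 0.98
eef_pos: [427.2, -190.8, 227.1]
ee_rot: [-0.676, 0.676, -0.206, 0.207]
force: [0.3, -0.8, 0.2]
grip_width: 0.191
t 0.98 tcp box [ -71.9 -177. ] z 227.1 F [ 0.3 -0.8  0.2] grip 0.191 q6 -0.08
(-41, -100, 180, 14) cm [1.13 4.71 8.22] twist [0.    0.    0.002] sign 1
(-41, -100, 100, 14) cm [ 1.12 12.71  8.22] twist [0.    0.    0.002] sign 1
```

```bash
python3 -m handwheel '[{"delta_pos":[0.3,0.5,2],"twist":[0,0,0],"jaw":0.19},{"delta_pos":[0.6,2,4.5],"twist":[0,0,0],"jaw":0.19},{"delta_pos":[0.9,4,7],"twist":[0,0,0],"jaw":0.19},{"delta_pos":[1.1,6.5,8.2],"twist":[0,0,0],"jaw":0.19},{"delta_pos":[1.1,9,8.2],"twist":[0,0,0],"jaw":0.19},{"delta_pos":[1.1,11,8.2],"twist":[0,0,0],"jaw":0.19},{"delta_pos":[1.1,12,8.2],"twist":[0,0,0],"jaw":0.19},{"delta_pos":[1.1,12,8.2],"twist":[0,0,0],"jaw":0.19},{"delta_pos":[1.1,12,8.2],"twist":[0,0,0],"jaw":0.19},{"delta_pos":[1.1,12,8.2],"twist":[0,0,0],"jaw":0.19}]'
python3 - <<'E'
from h import *
from rig import imaging
plan([(-41,-100,70,14)],1)
for n in("scene","side","wrist"):
    c=imaging.capture(n); np.savez(n+"1.npz",**c); f=c["frame"]
    if n=="side": f=cv2.resize(f[80:240,160:360],None,fx=3,fy=3,interpolation=cv2.INTER_CUBIC)
    if n=="scene": f=cv2.resize(f[130:300,160:360],None,fx=3,fy=3,interpolation=cv2.INTER_CUBIC)
    cv2.imwrite(f"pics/{n}1.png",f[:,:,::-1])
c=np.load("wrist1.npz")
X=world(c);b=tobox(X);Z=X[...,2]
m=(Z>75)&(Z<84)&(b[...,1]<30)&(np.abs(b).max(-1)<138)
k,l,s,ce=cv2.connectedComponentsWithStats(m.astype(np.uint8))
for j in range(1,k):
    if s[j,4]>100:
        q=b[l==j]; (x,y),r=cv2.minEnclosingCircle(q.astype(np.float32)); print(s[j,4],ce[j].round(),"mean",q.mean(0).round(1),"circ",round(x,1),round(y,1),round(r,1))
# lowest finger points
E
```

```text
time_s: 1.82
eef_pos: [481.7, -131.3, 107.7]
ee_rot: [-0.676, 0.676, -0.206, 0.208]
force: [0.4, 0.1, 0.5]
grip_width: 0.19
t 1.82 tcp box [ -41.2 -102.5] z 107.7 F [0.4 0.1 0.5] grip 0.19 q6 0.09
(-41, -100, 70, 14) cm [-0.05  3.77  0.24] twist [-0.    -0.     0.002] sign 1
3752 [426.  45.] mean [ 74.7 -25.9] circ 75.2 -26.9 18.7
2844 [157. 138.] mean [-80.8 -38.3] circ -81.3 -38.8 18.4
2771 [369. 151.] mean [ 38.  -76.1] circ 38.2 -76.9 18.5
2635 [248. 162.] mean [-33.2 -64.8] circ -33.2 -65.5 18.3
```

View pics/wrist1.png

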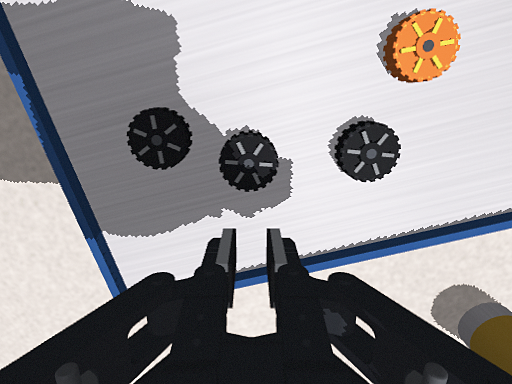

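View pics/side1.png

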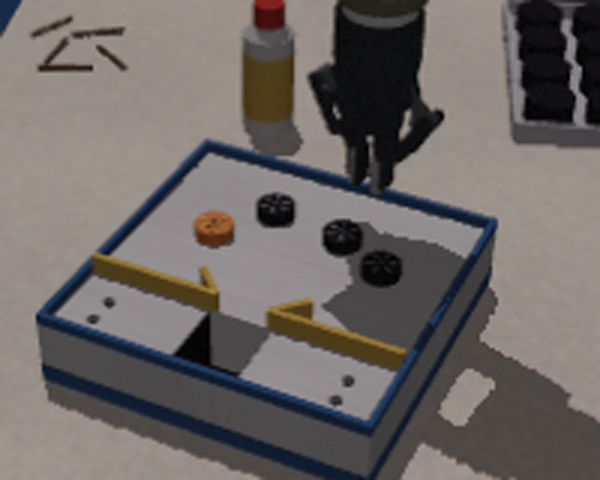

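The wrist view shows wheel B at (248,162), centred ahead of the fingertips at (230..273,240). The wrist depth agrees with the other two cameras within 2 mm. Now I'll descend and push.

```bash
python3 -m handwheel '[{"delta_pos":[0,1.5,0],"twist":[0,0,0],"jaw":0.19},{"delta_pos":[0,3,0],"twist":[0,0,0],"jaw":0.19},{"delta_pos":[0,3.7,0],"twist":[0,0,0],"jaw":0.19},{"delta_pos":[0,3.7,0.5],"twist":[0,0,0],"jaw":0.19},{"delta_pos":[0,3.7,1],"twist":[0,0,0],"jaw":0.19},{"delta_pos":[0,3.7,1.5],"twist":[0,0,0],"jaw":0.19},{"delta_pos":[0,3.7,2],"twist":[0,0,0],"jaw":0.19},{"delta_pos":[0,3.7,2.5],"twist":[0,0,0],"jaw":0.19},{"delta_pos":[0,3.7,3],"twist":[0,0,0],"jaw":0.19},{"delta_pos":[0,3.7,3],"twist":[0,0,0],"jaw":0.19}]'
cat > look.py <<'E'
import sys
from h import *
from rig import imaging
def look(tag,view=True):
    for n in("scene","side","wrist"):
        c=imaging.capture(n); np.savez(f"{n}{tag}.npz",**c); f=c["frame"]
        if n=="side": f=cv2.resize(f[80:240,160:360],None,fx=3,fy=3,interpolation=cv2.INTER_CUBIC)
        if n=="scene": f=cv2.resize(f[130:300,160:360],None,fx=3,fy=3,interpolation=cv2.INTER_CUBIC)
        cv2.imwrite(f"pics/{n}{tag}.png",f[:,:,::-1])
        X=world(c);b=tobox(X);Z=X[...,2]
        m=(Z>76)&(Z<84)&(b[...,1]<62)&(np.abs(b).max(-1)<138)
        k,l,s,ce=cv2.connectedComponentsWithStats(m.astype(np.uint8))
        for j in range(1,k):
            if s[j,4]>40:
                q=b[l==j]; (x,y),r=cv2.minEnclosingCircle(q.astype(np.float32))
                if r<24: print(n,s[j,4],ce[j].round(),"circ",round(x,1),round(y,1),round(r,1),c["frame"][l==j].mean(0).round())
if __name__=="__main__": look(sys.argv[1])
E
python3 look.py 2; python3 -c "
from h import *
plan([(-8,33,70,14)],1)"
```

```text
time_s: 2.8
eef_pos: [498.4, -105.2, 69.7]
ee_rot: [0.676, -0.676, 0.206, -0.207]
force: [-0.2, -0.6, 0.4]
grip_width: 0.193
scene 128 [242. 229.] circ 38.9 -77.0 19.2 [46. 45. 46.]
scene 125 [268. 229.] circ 75.9 -27.5 19.0 [127.  79.  50.]
side 78 [251. 148.] circ 38.1 -75.3 20.3 [36. 34. 36.]
side 83 [230. 154.] circ 76.4 -24.6 19.5 [141.  89.  53.]
side 87 [286. 168.] circ -80.6 -36.6 19.4 [17. 16. 17.]
wrist 527 [146.  10.] circ -47.6 43.3 6.1 [110.  87.  32.]
wrist 4992 [465. 106.] circ 75.1 -26.7 18.7 [230. 146.  69.]
wrist 3937 [251. 200.] circ -27.2 -50.8 23.0 [32. 33. 35.]
wrist 3705 [141. 211.] circ -81.5 -38.6 18.6 [24. 25. 27.]
wrist 3565 [393. 226.] circ 38.5 -76.8 18.6 [51. 52. 56.]
wrist 187 [221. 239.] circ -46.7 -61.1 7.1 [47. 49. 52.]
wrist 89 [288. 243.] circ -14.6 -70.9 3.2 [21. 24. 27.]
t 2.95 tcp box [-34.7 -73. ] z 69.5 F [ 1.  -0.5  0.7] grip 0.193 q6 0.15
(-8, 33, 70, 14) cm [ 0.03 -0.05 10.93] twist [0. 0. 0.] sign 1
```

View pics/wrist2.png

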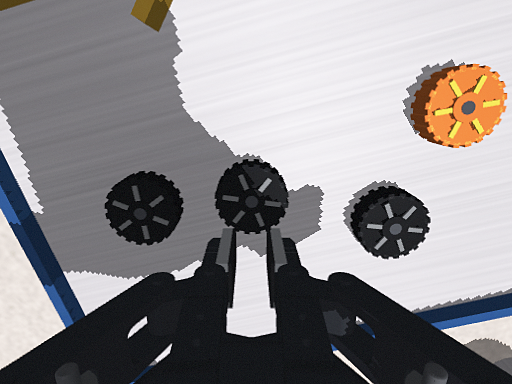

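View pics/side2.png

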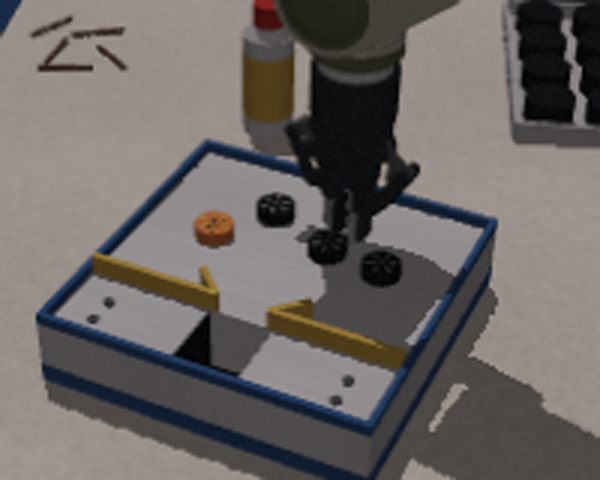

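Side and wrist views show B caught symmetrically between the fingertips, at wrist (251,200). Its centre is about 27 mm ahead of the TCP.

```bash
python3 -c "
from h import *
plan([(-10.5,8.8,69.5,14),(-6,28,69.5,10),(-2.4,48.1,69.5,5)],1)"
```

```text
t 2.95 tcp box [-34.7 -73. ] z 69.5 F [ 1.  -0.5  0.7] grip 0.193 q6 0.15
(-10.5, 8.8, 69.5, 14) cm [ 0.37 -0.    8.53] twist [0. 0. 0.] sign 1
(-6, 28, 69.5, 10) cm [ 0.34 -0.   10.5 ] twist [ 0.    -0.069  0.   ] sign 1
(-2.4, 48.1, 69.5, 5) cm [ 0.21 -0.   12.54] twist [ 0.    -0.157  0.   ] sign 1
```

```bash
python3 -m handwheel '[{"delta_pos":[0.03,0,0.6],"twist":[0,0,0],"jaw":0.19},{"delta_pos":[0.07,0,1.5],"twist":[0,0,0],"jaw":0.19},{"delta_pos":[0.11,0,2.5],"twist":[0,0,0],"jaw":0.19},{"delta_pos":[0.15,0,3.5],"twist":[0,0,0],"jaw":0.19},{"delta_pos":[0.2,0,4.5],"twist":[0,0,0],"jaw":0.19},{"delta_pos":[0.24,0,5.5],"twist":[0,0,0],"jaw":0.19},{"delta_pos":[0.28,0,6.4],"twist":[0,0,0],"jaw":0.19},{"delta_pos":[0.32,0,7.2],"twist":[0,0,0],"jaw":0.19},{"delta_pos":[0.36,0,8],"twist":[0,0,0],"jaw":0.19},{"delta_pos":[0.37,0,8.5],"twist":[0,0,0],"jaw":0.19}]'
python3 look.py 3; python3 -c "
from h import *
plan([(-6,28,69.5,10),(-2.4,48.1,69.5,5)],1)"
```

```text
time_s: 3.78
eef_pos: [549.1, -36.8, 69.4]
ee_rot: [0.676, -0.676, 0.207, -0.207]
force: [-0.1, -1.3, 0.7]
grip_width: 0.19
scene 102 [228. 198.] circ -80.6 -38.4 19.3 [48. 46. 47.]
scene 128 [242. 229.] circ 38.1 -77.1 19.1 [47. 46. 47.]
scene 123 [268. 229.] circ 76.1 -27.0 19.5 [128.  80.  50.]
side 87 [230. 154.] circ 75.4 -23.6 20.1 [141.  89.  52.]
side 84 [287. 167.] circ -81.9 -36.9 19.2 [35. 34. 35.]
wrist 923 [335. 152.] circ 37.5 51.0 16.8 [241. 204.  78.]
wrist 855 [166. 193.] circ -38.9 50.9 17.2 [123.  97.  36.]
wrist 119 [272. 237.] circ 2.2 11.8 6.4 [54. 55. 58.]
wrist 91 [288. 243.] circ 9.6 10.9 3.0 [23. 25. 28.]
wrist 3023 [422. 273.] circ 75.1 -26.0 18.8 [228. 145.  68.]
wrist 80 [135. 329.] circ -85.0 -24.3 7.0 [25. 26. 29.]
wrist 146 [159. 358.] circ -79.5 -45.2 13.1 [55. 56. 60.]
wrist 157 [351. 365.] circ 31.0 -80.1 15.9 [52. 53. 56.]
t 3.93 tcp box [-10.6   8.7] z 69.4 F [-1.1 -0.3 -0.2] grip 0.191 q6 0.31
(-6, 28, 69.5, 10) cm [-0.02 -0.01  1.98] twist [ 0.    -0.069 -0.   ] sign 1
(-2.4, 48.1, 69.5, 5) cm [-0.16 -0.01  4.02] twist [ 0.    -0.156 -0.   ] sign 1
```

View pics/wrist3.png

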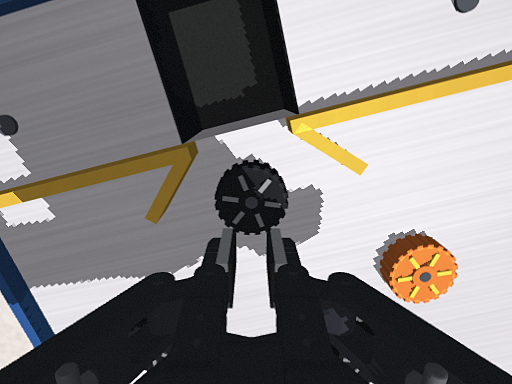

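Wheel B is still cradled at (251,200), straight in front of the gate opening at (190–295,130–150). I'll push it through.

```bash
python3 -m handwheel '[{"delta_pos":[0,0,0.6],"twist":[0,-0.02,0],"jaw":0.19},{"delta_pos":[0,0,1.2],"twist":[0,-0.045,0],"jaw":0.19},{"delta_pos":[-0.02,0,1.9],"twist":[0,-0.069,0],"jaw":0.19},{"delta_pos":[-0.07,0,2.6],"twist":[0,-0.1,0],"jaw":0.19},{"delta_pos":[-0.12,0,3.3],"twist":[0,-0.13,0],"jaw":0.19},{"delta_pos":[-0.16,0,4],"twist":[0,-0.156,0],"jaw":0.19},{"delta_pos":[-0.16,0,4.2],"twist":[0,-0.156,0],"jaw":0.19},{"delta_pos":[-0.16,0,4.2],"twist":[0,-0.156,0],"jaw":0.19},{"delta_pos":[-0.16,0,3],"twist":[0,-0.156,0],"jaw":0.19},{"delta_pos":[-0.16,0,1.5],"twist":[0,-0.156,0],"jaw":0.19}]'
python3 look.py 4; python3 -c "
from h import *
plan([(-6,20,110,0)],1)"
```

```text
time_s: 4.77
eef_pos: [555.1, -24.6, 69.3]
ee_rot: [-0.69, 0.69, -0.153, 0.153]
force: [-0.8, -0.9, 1.3]
grip_width: 0.19
scene 101 [228. 198.] circ -79.6 -38.4 19.3 [49. 47. 48.]
scene 129 [242. 229.] circ 40.0 -77.3 20.0 [48. 46. 47.]
scene 123 [268. 229.] circ 76.5 -26.5 18.6 [128.  80.  50.]
side 65 [229. 154.] circ 75.6 -24.2 19.8 [138.  88.  53.]
side 85 [286. 168.] circ -81.6 -36.7 18.6 [35. 34. 36.]
wrist 821 [347. 191.] circ 37.6 51.3 17.1 [241. 206.  86.]
wrist 783 [177. 206.] circ -40.0 51.2 17.0 [126. 100.  38.]
wrist 128 [273. 238.] circ 2.8 23.3 8.7 [56. 57. 59.]
wrist 214 [222. 240.] circ -21.2 24.8 9.9 [45. 47. 49.]
wrist 88 [288. 243.] circ 10.6 26.3 3.2 [23. 25. 28.]
wrist 1120 [419. 303.] circ 76.4 -22.9 17.6 [230. 146.  66.]
wrist 45 [132. 331.] circ -80.5 -24.1 4.1 [30. 30. 33.]
wrist 141 [155. 362.] circ -72.9 -48.1 13.2 [43. 43. 47.]
wrist 78 [359. 372.] circ 49.3 -67.9 10.9 [30. 31. 34.]
t 4.92 tcp box [-8.6 22.2] z 69.6 F [-0.4  1.2  0.1] grip 0.195 q6 0.18
(-6, 20, 110, 0) cm [ 0.28 -4.04 -0.19] twist [ 0.   -0.09 -0.  ] sign 1
```

View pics/wrist4.png

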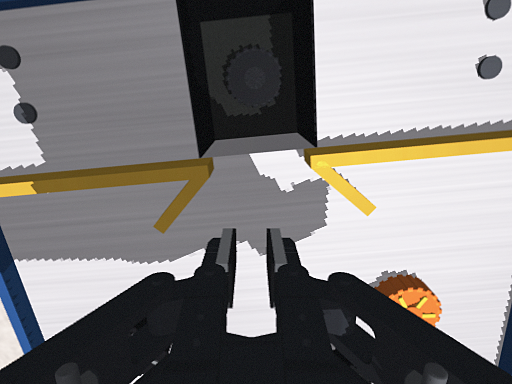

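B lies flat in the well at (253,75). Next is wheel C.

```bash
python3 -c "
from h import *
plan([(49.3,-112,115,-17),(49.3,-112,69.7,-17)],1)"
```

```text
t 4.92 tcp box [-8.6 22.2] z 69.6 F [-0.4  1.2  0.1] grip 0.195 q6 0.18
(49.3, -112, 115, -17) cm [  6.97  -4.54 -12.84] twist [ 0.    -0.387 -0.   ] sign 1
(49.3, -112, 69.7, -17) cm [ 6.970e+00 -1.000e-02 -1.284e+01] twist [ 0.    -0.387 -0.   ] sign 1
```

```bash
python3 -m handwheel '[{"delta_pos":[0,-2.5,0],"twist":[0,0,0],"jaw":0.19},{"delta_pos":[0,-4.5,0],"twist":[0,0,0],"jaw":0.19},{"delta_pos":[1,-4.5,-2],"twist":[0,-0.06,0],"jaw":0.19},{"delta_pos":[2.5,-4.5,-4.8],"twist":[0,-0.15,0],"jaw":0.19},{"delta_pos":[4.2,-4.5,-8],"twist":[0,-0.25,0],"jaw":0.19},{"delta_pos":[5.8,-4.5,-11],"twist":[0,-0.34,0],"jaw":0.19},{"delta_pos":[6.97,-4.5,-12.8],"twist":[0,-0.387,0],"jaw":0.19},{"delta_pos":[6.97,-3,-12.8],"twist":[0,-0.387,0],"jaw":0.19},{"delta_pos":[6.97,-1.5,-12.8],"twist":[0,-0.387,0],"jaw":0.19},{"delta_pos":[6.97,-1.5,-12.8],"twist":[0,-0.387,0],"jaw":0.19}]'
python3 look.py 5; python3 -c "
from h import *
plan([(49.3,-112,69.7,-17),(13,8,69.7,-17)],1)"
```

```text
time_s: 5.75
eef_pos: [563.1, -169.6, 81.8]
ee_rot: [0.708, -0.706, 0.02, -0.017]
force: [-0.8, 0.4, 0.2]
grip_width: 0.189
scene 121 [268. 229.] circ 75.5 -26.8 18.9 [129.  80.  49.]
scene 45 [246. 230.] circ 45.8 -72.7 16.7 [34. 33. 33.]
side 73 [251. 148.] circ 39.3 -72.5 20.6 [20. 20. 21.]
side 83 [231. 154.] circ 75.1 -23.8 19.1 [143.  91.  53.]
side 92 [286. 168.] circ -81.8 -36.5 17.7 [28. 27. 29.]
wrist 3717 [30. 32.] circ -79.8 -39.9 18.1 [43. 44. 47.]
wrist 4116 [350. 102.] circ 75.0 -26.3 18.3 [235. 153.  73.]
wrist 3304 [248. 176.] circ 38.2 -76.9 18.1 [25. 25. 28.]
t 5.9 tcp box [  50. -110.] z 85.2 F [ 0.5 -0.3 -0.1] grip 0.19 q6 -0.44
(49.3, -112, 69.7, -17) cm [-0.13  1.55 -0.17] twist [0.    0.002 0.001] sign 1
(13, 8, 69.7, -17) cm [-0.06  1.54 12.37] twist [0.    0.002 0.001] sign 1
```

View pics/wrist5.png

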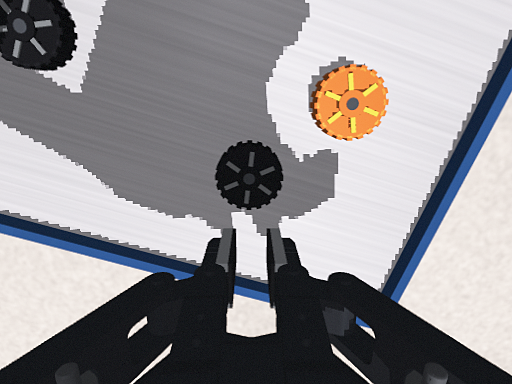

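C is at (248,176), centred ahead of the tips, and the orange wheel at (350,102) is clear of the push lane. I'll descend and push.

```bash
python3 -m handwheel '[{"delta_pos":[-0.1,0.8,0],"twist":[0,0,0],"jaw":0.19},{"delta_pos":[-0.1,1.55,0],"twist":[0,0,0],"jaw":0.19},{"delta_pos":[-0.1,1.55,0],"twist":[0,0,0],"jaw":0.19},{"delta_pos":[-0.1,1.55,0.5],"twist":[0,0,0],"jaw":0.19},{"delta_pos":[-0.1,1.55,1],"twist":[0,0,0],"jaw":0.19},{"delta_pos":[-0.1,1.55,1.6],"twist":[0,0,0],"jaw":0.19},{"delta_pos":[-0.1,1.55,2.4],"twist":[0,0,0],"jaw":0.19},{"delta_pos":[-0.1,1.55,3.3],"twist":[0,0,0],"jaw":0.19},{"delta_pos":[-0.1,1.55,4.2],"twist":[0,0,0],"jaw":0.19},{"delta_pos":[-0.1,1.55,4.8],"twist":[0,0,0],"jaw":0.19}]'
python3 look.py 6; python3 -c "
from h import *
plan([(13,8,69.7,-17)],1)"
```

```text
time_s: 6.73
eef_pos: [565.9, -120.3, 69.0]
ee_rot: [0.707, -0.707, 0.018, -0.018]
force: [-0.3, -0.7, -0.3]
grip_width: 0.19
scene 116 [268. 229.] circ 76.1 -26.4 19.6 [101.  65.  44.]
side 80 [230. 154.] circ 76.0 -24.9 19.4 [117.  74.  44.]
side 81 [286. 168.] circ -80.7 -35.1 18.6 [19. 18. 19.]
wrist 1167 [352.  24.] circ 41.8 47.7 11.7 [185. 149.  56.]
wrist 4000 [ 29. 138.] circ -80.2 -38.8 18.6 [24. 25. 27.]
wrist 3844 [250. 199.] circ 26.2 -37.0 18.3 [23. 24. 26.]
wrist 3763 [352. 208.] circ 74.9 -26.4 18.4 [175. 108.  50.]
wrist 211 [279. 240.] circ 46.0 -54.4 7.9 [39. 40. 43.]
wrist 103 [228. 236.] circ 20.8 -58.2 3.7 [63. 65. 68.]
wrist 98 [213. 243.] circ 14.5 -62.8 3.0 [28. 30. 33.]
t 6.88 tcp box [ 34.5 -64. ] z 69.0 F [-0.7 -0.2 -0.9] grip 0.191 q6 -0.36
(13, 8, 69.7, -17) cm [ 0.07 -0.07  7.52] twist [0.    0.003 0.   ] sign 1
```

View pics/wrist6.png

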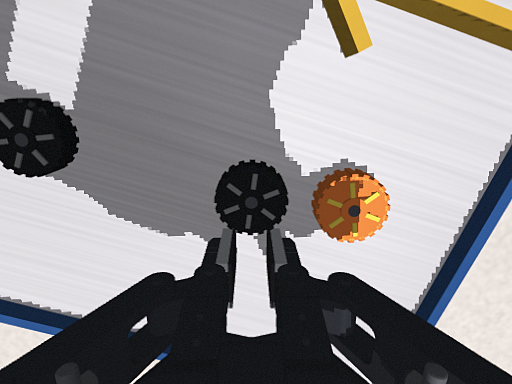

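```bash
python3 -m handwheel '[{"delta_pos":[-0.05,0,0.6],"twist":[0,0,0],"jaw":0.19},{"delta_pos":[-0.1,0,1.4],"twist":[0,0,0],"jaw":0.19},{"delta_pos":[-0.15,0,2.3],"twist":[0,0,0],"jaw":0.19},{"delta_pos":[-0.15,0,3.2],"twist":[0,0,0],"jaw":0.19},{"delta_pos":[-0.15,-0.03,4.1],"twist":[0,0,0],"jaw":0.19},{"delta_pos":[-0.1,-0.03,5],"twist":[0,0,0],"jaw":0.19},{"delta_pos":[-0.05,-0.03,5.9],"twist":[0,0,0],"jaw":0.19},{"delta_pos":[0,-0.03,6.6],"twist":[0,0,0],"jaw":0.19},{"delta_pos":[0.05,-0.03,7.2],"twist":[0,0,0],"jaw":0.19},{"delta_pos":[0.07,-0.03,7.5],"twist":[0,0,0],"jaw":0.19}]'
python3 look.py 7; python3 -c "
from h import *
plan([(7.5,28,69.5,-11),(2.4,49,69.5,-5)],1)"
```

```text
time_s: 7.72
eef_pos: [570.5, -46.0, 69.2]
ee_rot: [0.707, -0.707, 0.018, -0.018]
force: [0.3, -0.1, -0.9]
grip_width: 0.192
scene 99 [228. 198.] circ -79.7 -37.9 19.9 [47. 46. 46.]
scene 114 [268. 229.] circ 76.8 -27.1 19.5 [128.  80.  49.]
side 87 [286. 168.] circ -80.8 -36.7 18.4 [34. 33. 35.]
wrist 947 [162. 141.] circ -39.4 51.2 16.9 [128. 101.  38.]
wrist 911 [330. 191.] circ 36.5 50.3 17.1 [177. 146.  55.]
wrist 223 [223. 241.] circ 0.7 5.3 10.4 [45. 47. 49.]
wrist 88 [288. 243.] circ 29.1 19.4 3.0 [23. 25. 28.]
wrist 2960 [ 55. 277.] circ -81.3 -38.5 18.8 [46. 47. 50.]
wrist 92 [362. 325.] circ 86.8 -18.0 7.1 [234. 154.  69.]
wrist 52 [335. 350.] circ 78.7 -39.6 4.7 [240. 144.  65.]
t 7.87 tcp box [13.2  7.3] z 69.2 F [-0.3 -0.1  0.2] grip 0.19 q6 -0.24
(7.5, 28, 69.5, -11) cm [ 0.06 -0.03  2.14] twist [0.    0.107 0.   ] sign 1
(2.4, 49, 69.5, -5) cm [ 0.19 -0.03  4.3 ] twist [0.    0.212 0.   ] sign 1
```

View pics/wrist7.png

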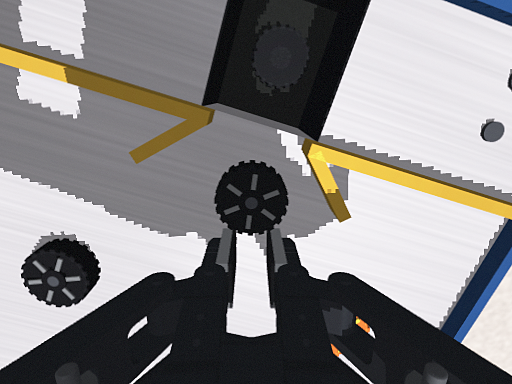

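C at (251,200) is lined up with the gate at (212–310,115–145), and the orange wheel hasn't moved. I'll push C through.

```bash
python3 -m handwheel '[{"delta_pos":[0.02,0,0.6],"twist":[0,0.03,0],"jaw":0.19},{"delta_pos":[0.04,0,1.3],"twist":[0,0.065,0],"jaw":0.19},{"delta_pos":[0.06,-0.03,2.1],"twist":[0,0.105,0],"jaw":0.19},{"delta_pos":[0.1,-0.03,2.8],"twist":[0,0.14,0],"jaw":0.19},{"delta_pos":[0.15,-0.03,3.5],"twist":[0,0.175,0],"jaw":0.19},{"delta_pos":[0.19,-0.03,4.2],"twist":[0,0.21,0],"jaw":0.19},{"delta_pos":[0.19,-0.03,4.4],"twist":[0,0.21,0],"jaw":0.19},{"delta_pos":[0.19,-0.03,4.4],"twist":[0,0.21,0],"jaw":0.19},{"delta_pos":[0.19,-0.03,3],"twist":[0,0.21,0],"jaw":0.19},{"delta_pos":[0.19,-0.03,1.5],"twist":[0,0.21,0],"jaw":0.19}]'
python3 look.py 8; python3 -c "
from h import *
plan([(-108,-62,115,48),(-108,-62,70,48)],1)"
```

```text
time_s: 8.7
eef_pos: [573.0, -32.9, 69.5]
ee_rot: [-0.701, 0.701, -0.091, 0.091]
force: [-0.0, -0.2, 0.0]
grip_width: 0.191
scene 99 [228. 198.] circ -80.8 -39.1 19.1 [48. 47. 47.]
scene 120 [268. 229.] circ 75.8 -27.9 19.9 [128.  80.  50.]
side 82 [287. 168.] circ -81.9 -36.6 18.8 [34. 33. 35.]
wrist 821 [144. 188.] circ -39.4 50.9 16.9 [127. 101.  42.]
wrist 822 [314. 201.] circ 37.7 51.6 17.1 [183. 152.  61.]
wrist 124 [229. 239.] circ 0.9 20.5 9.6 [55. 56. 59.]
wrist 116 [273. 236.] circ 22.3 27.8 4.8 [58. 59. 62.]
wrist 90 [213. 243.] circ -7.5 24.1 3.0 [30. 32. 36.]
wrist 87 [288. 243.] circ 29.8 27.5 3.0 [23. 25. 28.]
wrist 843 [ 66. 316.] circ -86.1 -32.3 17.1 [42. 43. 46.]
wrist 127 [364. 327.] circ 80.1 -23.0 9.7 [211. 137.  60.]
t 8.85 tcp box [11.1 20.6] z 69.6 F [-0.5 -0.3 -0.1] grip 0.189 q6 0.0
(-108, -62, 115, 48) cm [-12.59  -4.54  -7.19] twist [0.    0.925 0.   ] sign 1
(-108, -62, 70, 48) cm [-12.59  -0.04  -7.19] twist [0.    0.925 0.   ] sign 1
```

View pics/wrist8.png

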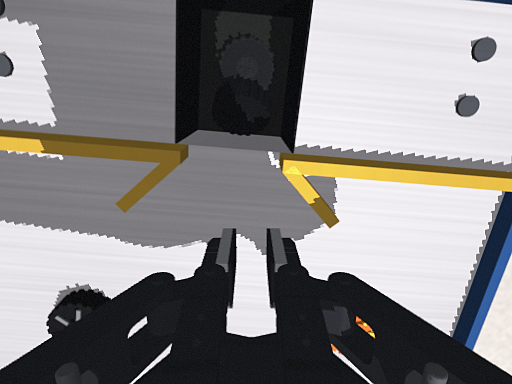

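C has dropped in too, at (240,100), next to B at (245,60). Last is wheel A.

```bash
python3 -m handwheel '[{"delta_pos":[0,-2.5,0],"twist":[0,0,0],"jaw":0.19},{"delta_pos":[0,-4.5,0],"twist":[0,0.1,0],"jaw":0.19},{"delta_pos":[-2,-4.5,-1],"twist":[0,0.22,0],"jaw":0.19},{"delta_pos":[-4,-4.5,-2],"twist":[0,0.34,0],"jaw":0.19},{"delta_pos":[-6,-4.5,-3.2],"twist":[0,0.46,0],"jaw":0.19},{"delta_pos":[-8.2,-4.5,-4.5],"twist":[0,0.58,0],"jaw":0.19},{"delta_pos":[-10.4,-4.5,-5.8],"twist":[0,0.7,0],"jaw":0.19},{"delta_pos":[-12,-4.5,-6.8],"twist":[0,0.82,0],"jaw":0.19},{"delta_pos":[-12.6,-4.5,-7.2],"twist":[0,0.925,0],"jaw":0.19},{"delta_pos":[-12.6,-4.5,-7.2],"twist":[0,0.925,0],"jaw":0.19}]'
python3 look.py 9; python3 -c "
from h import *
plan([(-108.5,-63.3,69.7,48)],1)
c=np.load('wrist8.npz');X=world(c);b=tobox(X)
for p in((245,60),(245,75),(240,100),(240,120),(250,40)): print(p,b[p[1],p[0]].round(),X[p[1],p[0],2].round())"
```

```text
time_s: 9.68
eef_pos: [431.7, -69.3, 114.8]
ee_rot: [-0.585, 0.586, -0.397, 0.396]
force: [0.8, -0.3, 0.3]
grip_width: 0.187
scene 104 [228. 198.] circ -81.1 -38.9 19.3 [47. 45. 46.]
scene 121 [268. 229.] circ 75.9 -26.3 18.6 [125.  79.  50.]
side 82 [230. 154.] circ 75.9 -24.2 19.0 [138.  87.  51.]
side 84 [286. 168.] circ -80.6 -36.5 18.2 [32. 31. 33.]
wrist 459 [181.  16.] circ -45.9 45.5 8.7 [180. 141.  52.]
wrist 2361 [252. 165.] circ -81.5 -38.7 18.1 [40. 41. 44.]
t 9.83 tcp box [-107.9  -60.5] z 114.7 F [-0.9  0.1  0.3] grip 0.193 q6 0.76
(-108.5, -63.3, 69.7, 48) cm [ 0.17  4.5  -0.23] twist [-0.001  0.005  0.   ] sign 1
(245, 60) [ -0. 116.] 18.0
(245, 75) [  1. 107.] 17.0
(240, 100) [-1. 92.] 33.0
(240, 120) [-0. 80.] 22.0
(250, 40) [  2. 127.] 16.0
```

View pics/wrist9.png

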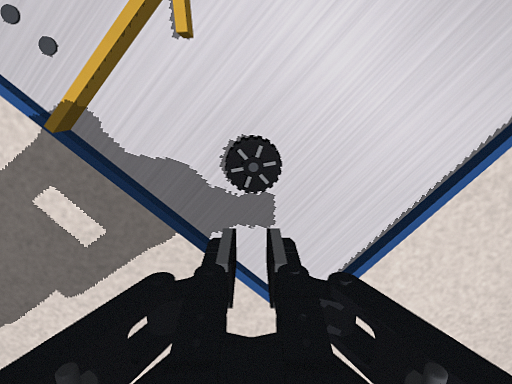

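Wheel A is at (252,165), centred ahead of the tips. The depth readings show B and C well below the deck. I'll descend and push A along its heading.

```bash
python3 -m handwheel '[{"delta_pos":[0.05,2,-0.1],"twist":[0,0,0],"jaw":0.19},{"delta_pos":[0.1,4,-0.2],"twist":[0,0,0],"jaw":0.19},{"delta_pos":[0.1,4.5,-0.2],"twist":[0,0,0],"jaw":0.19},{"delta_pos":[0.1,4.5,-0.2],"twist":[0,0,0],"jaw":0.19},{"delta_pos":[0.1,4.5,0.3],"twist":[0,0,0],"jaw":0.19},{"delta_pos":[0.1,4.5,0.8],"twist":[0,0,0],"jaw":0.19},{"delta_pos":[0.1,4.5,1.5],"twist":[0,0,0],"jaw":0.19},{"delta_pos":[0.1,4.5,2.3],"twist":[0,0,0],"jaw":0.19},{"delta_pos":[0.1,4.5,3.1],"twist":[0,0,0],"jaw":0.19},{"delta_pos":[0.1,4.5,3.6],"twist":[0,0,0],"jaw":0.19}]'
python3 look.py 10; python3 -c "
from h import *
T=lambda x,y,h:(x-27*np.sin(np.deg2rad(h)),y-27*np.cos(np.deg2rad(h)),69.5,h)
plan([T(-25,12,48),T(-15,23,38),T(-8,36,28)],1)"
```

```text
time_s: 10.67
eef_pos: [467.7, -56.1, 69.8]
ee_rot: [0.587, -0.586, 0.395, -0.395]
force: [0.8, 0.5, 0.9]
grip_width: 0.187
scene 123 [268. 229.] circ 76.3 -26.2 19.3 [126.  79.  50.]
side 81 [230. 154.] circ 75.3 -23.6 18.9 [141.  90.  54.]
wrist 1183 [484.  11.] circ 64.2 -31.8 13.6 [209. 122.  56.]
wrist 1577 [158.  63.] circ -39.1 51.6 17.3 [179. 140.  51.]
wrist 89 [213. 242.] circ -87.8 -18.6 3.0 [19. 21. 23.]
t 10.82 tcp box [-81.  -37.1] z 69.5 F [-0.3 -0.1  0.3] grip 0.191 q6 0.82
(np.float64(-45.064910287889646), np.float64(-6.0665263716891715), 69.5, 48) cm [ 0.11 -0.    4.74] twist [ 0.     0.002 -0.   ] sign 1
(np.float64(-31.622859833792774), np.float64(1.7237096526185098), 69.5, 38) cm [ 0.44 -0.    6.26] twist [ 0.    -0.172 -0.   ] sign 1
(np.float64(-20.67573219521905), np.float64(12.16041499280897), 69.5, 28) cm [ 0.4  -0.    7.78] twist [ 0.    -0.347 -0.   ] sign 1
```

View pics/wrist10.png

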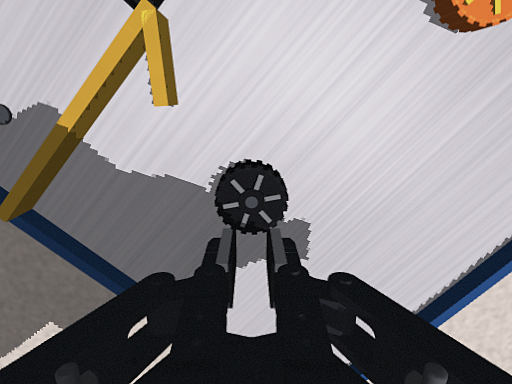

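A is cradled at (251,200). The next rows push it on and turn the hand towards the gate.

```bash
python3 -m handwheel '[{"delta_pos":[0.02,0,0.6],"twist":[0,0,0],"jaw":0.19},{"delta_pos":[0.04,0,1.4],"twist":[0,0,0],"jaw":0.19},{"delta_pos":[0.06,0,2.3],"twist":[0,0,0],"jaw":0.19},{"delta_pos":[0.08,0,3.2],"twist":[0,0,0],"jaw":0.19},{"delta_pos":[0.1,0,4],"twist":[0,0,0],"jaw":0.19},{"delta_pos":[0.11,0,4.7],"twist":[0,0,0],"jaw":0.19},{"delta_pos":[0.28,0,5.5],"twist":[0,-0.086,0],"jaw":0.19},{"delta_pos":[0.44,0,6.25],"twist":[0,-0.172,0],"jaw":0.19},{"delta_pos":[0.43,0,7],"twist":[0,-0.26,0],"jaw":0.19},{"delta_pos":[0.4,0,7.7],"twist":[0,-0.347,0],"jaw":0.19}]'
python3 look.py 11; python3 -c "
from h import *
T=lambda x,y,h:(round(x-27*np.sin(np.deg2rad(h)),1),round(y-27*np.cos(np.deg2rad(h)),1),69.5,h)
plan([T(-8,36,28),T(-3,50,18),T(-1,64,10),T(0,75.5,6)],1)"
```

```text
time_s: 11.65
eef_pos: [540.1, -31.0, 69.4]
ee_rot: [-0.646, 0.646, -0.287, 0.287]
force: [-0.2, -0.7, -0.1]
grip_width: 0.19
scene 118 [268. 229.] circ 75.6 -26.3 20.1 [127.  80.  50.]
side 77 [230. 154.] circ 74.6 -24.9 20.5 [141.  89.  53.]
wrist 986 [329. 129.] circ 37.5 51.3 17.1 [240. 201.  77.]
wrist 862 [175. 209.] circ -39.2 50.8 17.2 [120.  95.  36.]
wrist 3505 [453. 231.] circ 75.2 -26.0 18.9 [228. 145.  69.]
wrist 208 [279. 240.] circ -7.3 8.4 9.4 [40. 42. 45.]
t 11.8 tcp box [-21.2  11.6] z 69.3 F [-0.  -0.1  0.3] grip 0.191 q6 0.57
(np.float64(-20.7), np.float64(12.2), 69.5, 28) cm [ 0.02 -0.02  0.07] twist [ 0.    -0.002 -0.   ] sign 1
(np.float64(-11.3), np.float64(24.3), 69.5, 18) cm [ 0.27 -0.02  1.58] twist [ 0.    -0.177 -0.   ] sign 1
(np.float64(-5.7), np.float64(37.4), 69.5, 10) cm [ 0.15 -0.02  3.  ] twist [ 0.    -0.316 -0.   ] sign 1
(np.float64(-2.8), np.float64(48.6), 69.5, 6) cm [-0.12 -0.02  4.13] twist [ 0.    -0.386 -0.   ] sign 1
```

View pics/wrist11.png

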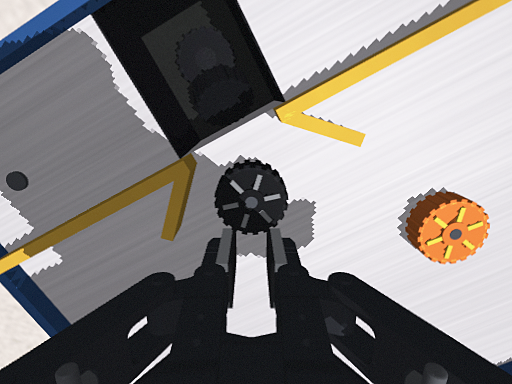

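A is still cradled at (251,200), and the gate mouth is just ahead. Now the final push.

```bash
python3 -m handwheel '[{"delta_pos":[0.13,0,0.7],"twist":[0,-0.085,0],"jaw":0.19},{"delta_pos":[0.27,0,1.55],"twist":[0,-0.177,0],"jaw":0.19},{"delta_pos":[0.22,0,2.2],"twist":[0,-0.25,0],"jaw":0.19},{"delta_pos":[0.15,0,2.9],"twist":[0,-0.316,0],"jaw":0.19},{"delta_pos":[0.02,0,3.5],"twist":[0,-0.35,0],"jaw":0.19},{"delta_pos":[-0.12,0,4.1],"twist":[0,-0.386,0],"jaw":0.19},{"delta_pos":[-0.12,0,4.2],"twist":[0,-0.386,0],"jaw":0.19},{"delta_pos":[-0.12,0,4.2],"twist":[0,-0.386,0],"jaw":0.19},{"delta_pos":[-0.1,0,3],"twist":[0,-0.386,0],"jaw":0.19},{"delta_pos":[0.2,0,1.5],"twist":[0,-0.386,0],"jaw":0.19}]'
python3 look.py 12; python3 -c "
from h import *
plan([(-20,0,180,6)],1)"
```

```text
time_s: 12.63
eef_pos: [551.4, -22.5, 69.4]
ee_rot: [0.689, -0.689, 0.159, -0.159]
force: [-0.2, -0.2, -1.3]
grip_width: 0.191
scene 124 [268. 229.] circ 76.6 -27.7 19.0 [127.  79.  50.]
side 70 [229. 154.] circ 74.8 -22.4 20.6 [140.  89.  53.]
wrist 817 [355. 190.] circ 37.6 51.2 16.9 [241. 206.  86.]
wrist 789 [185. 207.] circ -39.4 50.8 16.6 [125.  99.  37.]
wrist 221 [222. 240.] circ -25.2 25.6 10.0 [44. 46. 49.]
wrist 118 [272. 237.] circ -1.3 27.1 5.9 [53. 55. 57.]
wrist 85 [288. 243.] circ 6.6 26.7 3.0 [24. 26. 29.]
wrist 1443 [425. 303.] circ 76.8 -23.8 18.3 [228. 143.  66.]
t 12.78 tcp box [-12.6  22.9] z 69.7 F [0.5 0.9 0.3] grip 0.188 q6 0.2
(-20, 0, 180, 6) cm [ -0.49 -11.03  -2.36] twist [ 0.    -0.001 -0.   ] sign 1
```

View pics/wrist12.png

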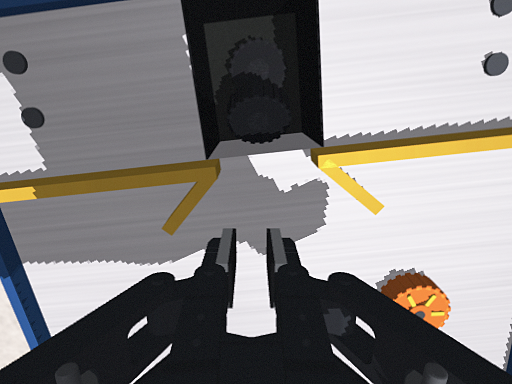

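All three wheels are in the well. I'll raise the hand, check depth in the slot, and confirm the other objects haven't moved.

```bash
python3 -m handwheel '[{"delta_pos":[0,-2,-0.3],"twist":[0,0,0],"jaw":0.19},{"delta_pos":[0,-4.5,-0.6],"twist":[0,0,0],"jaw":0.19},{"delta_pos":[0,-7.5,-1],"twist":[0,0,0],"jaw":0.19},{"delta_pos":[0,-10,-1],"twist":[0,0,0],"jaw":0.19},{"delta_pos":[0,-12,-1],"twist":[0,0,0],"jaw":0.19},{"delta_pos":[0,-13,-1],"twist":[0,0,0],"jaw":0.19},{"delta_pos":[0,-13,-1],"twist":[0,0,0],"jaw":0.19},{"delta_pos":[0,-13,-1],"twist":[0,0,0],"jaw":0.19},{"delta_pos":[0,-13,-1],"twist":[0,0,0],"jaw":0.19},{"delta_pos":[0,-13,-1],"twist":[0,0,0],"jaw":0.19}]'
python3 look.py 13; python3 -c "
from h import *
c=np.load('wrist13.npz');X=world(c);b=tobox(X)
m=(abs(b[...,0])<28)&(b[...,1]>72)&(b[...,1]<144)&(X[...,2]<70)
q=b[m];z=X[m][:,2]
for y in range(75,145,8):
  s=abs(q[:,1]-y)<4; print(y,np.percentile(z[s],[5,50,95]).round(1) if s.sum() else None)
f=cv2.imread('pics/wrist13.png')
ys,xs=np.where(m);cr=c['frame'][ys.min()-5:ys.max()+5,xs.min()-5:xs.max()+5,::-1]
cr=np.clip(cr.astype(float)*3,0,255).astype(np.uint8);print(cr.shape);cv2.imwrite('pics/slot.png',cv2.resize(cr,None,fx=3,fy=3))
for n in('scene','side'):
  a=np.load(n+'0.npz')['frame'].astype(int);d=np.load(n+'13.npz')['frame'].astype(int)
"
```

```text
time_s: 13.62
eef_pos: [547.0, -31.5, 198.1]
ee_rot: [0.689, -0.689, 0.16, -0.158]
force: [-0.7, 0.6, -0.2]
grip_width: 0.189
scene 125 [268. 229.] circ 76.0 -26.0 19.7 [127.  80.  51.]
side 85 [230. 154.] circ 75.8 -24.0 19.4 [137.  86.  50.]
wrist 237 [306. 136.] circ 37.8 51.8 16.9 [220. 174.  67.]
wrist 234 [216. 145.] circ -40.3 51.4 16.5 [109.  86.  34.]
wrist 958 [346. 211.] circ 74.5 -26.1 18.2 [221. 137.  66.]
75 [ 1.9 35.5 47. ]
83 [ 2.2 41.5 47.1]
91 [ 2.2 47.  52.1]
99 [ 2.1 44.2 53.7]
107 [ 1.9 16.2 48. ]
115 [ 1.9 16.3 46.8]
123 [ 1.9 16.  45.2]
131 [ 1.6  3.  49.3]
139 [ 1.5  2.9 46.9]
(100, 81, 3)
```

View pics/slot.png

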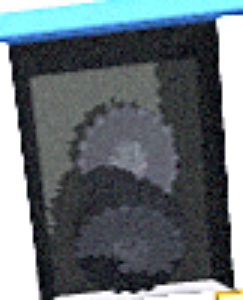

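```bash
python3 -c "
import numpy as np,cv2
c=np.load('side13.npz')['frame'];cv2.imwrite('pics/sidefull13.png',c[:,:,::-1])
a=np.load('side0.npz')['frame']
for nm,(x0,y0,x1,y1) in dict(spray=(235,75,265,120),pliers=(155,315,240,362),ring=(282,315,326,358)).items():
  print(nm,np.abs(a[y0:y1,x0:x1].astype(int)-c[y0:y1,x0:x1]).mean())"
```

```text
spray 73.87382716049383
pliers 2.0619107217355026
ring 1.9404510218463706
```

View pics/sidefull13.png

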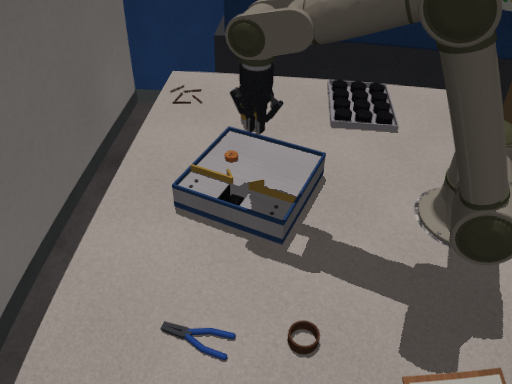

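The slot picture shows the wheels stacked: A on top of C, with B beside them. A's upper face is at most about 52 mm up, so its centre is near 40 mm, under the 54 mm limit. In the side view the hand hides the spray can, so I'll check it in the scene view.

```bash
python3 -c "
import numpy as np
a=np.load('scene0.npz')['frame'].astype(int);c=np.load('scene13.npz')['frame']
print('spray',np.abs(a[275:342,160:200]-c[275:342,160:200]).mean())
from rig import telemetry,ctrl
s=telemetry.sense();print(s['force'],s['eef_pos'],np.abs(s['dq']).max())
print(ctrl.finish_job())"
```

```text
spray 0.6267412935323383
[0.33988266 0.33642373 0.60536674] [547.27211759 -31.6621314  198.76112087] 0.005193665965449501
the job is handed in; nothing more can be done
None
```

All three black wheels are in the slot, and I handed the job in at about 14 s of the 70 s allowed. I pushed them one at a time with the two fingertips slightly apart, so each wheel was cradled and slid along the deck through the gate without being lifted.

What the last checks showed:
- **Wheels in the slot:** depth readings put the highest surface in the well at about 52 mm. The top wheel's centre is therefore near 40 mm, below the 54 mm limit. The wheels lie partly stacked: the third is tilted on the second, which leans on the first.
- **Orange wheel:** it was measured within about 1 mm of where it started.
- **Spray can, pliers and ring:** they look unchanged from the starting pictures. The hand blocked the spray can in the final side view, so I checked that one in the scene view.
- **Hand:** it is still, about 130 mm above the deck, and touching nothing (force under 1 N).

No check failed. The only disagreements were differences of 2–4 mm between the cameras' position readings.

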